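# Lay out the amplifier parts in their holders

## Robot

A 6-joint arm with a two-finger parallel gripper is mounted at the origin on the work surface. World frame = base frame: x ahead of the robot, y to its left, z up, the work surface at z = 0. Lengths are in mm, angles in rad, forces in N, time in s.
With the tool pointing down it reaches from about 350 to 975 mm from the base axis. Payload 7.1 kg.
Tool frame: the origin (TCP) lies midway between the tips of the shut fingers; the grasp point (between the pads) lies 19 mm behind it (ctrl.grip_depth is the distance from the TCP to the grasp point, in mm); z points along the fingers, y is the line along which they close (so a half turn about z gives the same grasp; the last joint's range is limited). The gripper opens to 88 mm and grips with 3 to 60 N. Pads are 20 mm wide; open, the fingers measure 115 mm over their backs; the gripper's body (75 mm by 178 mm) begins 61 mm behind the grasp point.
Start: joints at [-0.019, 0.423, 1.63, -0, 1.089, -0.019], TCP at [624.984, 0.026, 222.675] pointing down, gripper open.
Joint ranges: [-3, 3], [-0.9, 2.11], [0.09, 2.58], [-1.31, 4.45], [0.11, 2.69], [-2.54, 2.54]. Speed limits (rad/s): [2.39, 2.39, 3.01, 3.14, 3.14, 3.14].

## Interface

Orientations are given as a rotation vector (axis times angle).
In Python, from workcell import get_obs, vision, ctrl gives the robot as it stands.
- The arm moves only by the tool step_arm, never from a script. Its argument "plan" is a list of rows, each a list of 7 numbers: the opening, from -1 (shut) to 1 (fully open), then the shift along the tool's x, y, z as a fraction of full scale, then the turn, a rotation vector about the tool's x, y, z as a fraction of full scale. In form: [[fingers, dx, dy, dz, wx, wy, wz], ...]. A call has 1 to 20 rows; each row shifts and turns the commanded pose from where the row before left it, along the tool's axes as they then stand; what a row does not reach is not made up. Full scale, the value 1, is 50 mm for a shift and 0.12 rad for a turn. A row lasts 1/8 s, in which the tool goes at most 62.5 mm and 10.7 degrees, less where a joint would pass 70% of its speed; a pose out of reach is approached as far as the arm can. A call with a number of a shift or a turn outside -1 to 1 is refused whole. A call with a gripper value outside its range is refused whole. The fingers move at their own pace and stop on an object; the grip force is fixed at half the most. Time passes only in rows, so rows that do not move let the fingers close. It gives the time, the measured TCP pose, the force, the opening and the grip force at its end, in the units of the state.
- get_obs(): the state, without advancing time (a new reading comes with each control period).
- vision.get_image(name): name is "scene" or "side" or "wrist"; returns a dict with "pixels" (400x640x3 uint8, red, green, blue), "depth" (400x640 float32, mm along the optical axis (not along the pixel's ray), 0 where there is no reading), "fx", "fy", "cx", "cy" (pixels), "k1" (the pictures are not rectified: a ray, as slopes to the right and down, at radius r is drawn at 1 + k1 r^2 times it, then the intrinsics apply), "T" (4x4, takes a point from camera to world coordinates); the wrist camera has in their place "T_tool_cam" (4x4, takes a point from camera to tool coordinates, whose origin is the TCP and whose axes are the flange's). Camera axes: x right, y down, z forward; pixel columns grow to the right and rows downward; lengths in mm; the calibration is good to about 2 mm. A picture is of the moment at which its call begins: read the wrist's pose just before it.
- ctrl.close_job(): hands the job in; it is judged then, once.
The state is a dict: "t": time; "qpos": joint angles; "qvel": joint speeds; "joint_torque": joint torques, N m; "ee_pos": TCP position; "orientation": TCP orientation; "ft_force": force on the tool from outside, world axes, zero at the start; "moment": the same for the moment, N m; "width": finger opening in mm; "grasp_force": force on a finger pad.
Only numpy, scipy, OpenCV 4.12 (cv2) and the standard library are available. Lean on these libraries where they do the work, as an engineer would, in place of code of your own. Each camera call takes 0.05 s, during which the arm holds its last target. There are 200 camera calls.

## Task

Lay out the parts for the next amplifier: put the ring transformer over the post of its round base, the large and the small capacitor upright each in the round cup of its size, and the heat sink lengthwise in the long tray, every part fully down in its own holder. Set the parts down without dropping them, and leave the transformer that already sits in the square tray where it is.

Things in the scene. Friction and masses are not known exactly. Their poses are not given: they have to be found in the camera images.
- toroid: Ring (toroidal) transformer of copper windings lying flat: outer diameter 60 mm, hole 28 mm in diameter through it, 32 mm high, 0.4 kg. Origin: centre of its underside; z up along the ring's axis. Loose, on the bench.
- large_can: Large capacitor: black upright cylinder with a bare metal top, 44 mm in diameter, 62 mm high. Origin: centre of its underside; z up its axis. Loose, standing on the bench.
- small_can: Small capacitor: black upright cylinder with a bare metal top, 28 mm in diameter, 46 mm high. Origin: centre of its underside; z up its axis. Loose, standing on the bench.
- heat_sink: Bare aluminium heat sink with fins upward, a block 90 mm long (its x axis), 40 mm wide (y) and 32 mm high (z). Origin: centre of its underside. The fins run along x; grip across the 40 mm width. Loose, on the bench, at any yaw.
- post_holder: Holder for the ring transformer: round base 78 mm in diameter, 6 mm thick, with a steel post 12 mm in diameter in the middle that reaches 28 mm above the bench. Origin: centre of its underside, on the bench. Dark grey, screwed to the bench (does not move).
- wide_cup: Holder for the large capacitor: shallow round cup, inside diameter 60 mm, outside 68 mm, rim 12 mm above the bench, inner floor 4 mm above the bench. Origin: centre of its underside, on the bench. Dark grey, screwed to the bench (does not move).
- narrow_cup: Holder for the small capacitor: shallow round cup, inside diameter 42 mm, outside 50 mm, rim 12 mm above the bench, inner floor 4 mm above the bench. Origin: centre of its underside, on the bench. Dark grey, screwed to the bench (does not move).
- long_tray: Holder for the heat sink: shallow rectangular tray, inside 106 mm (its x axis) by 56 mm (y), outside 114 by 64 mm, rim 12 mm above the bench, inner floor 4 mm above the bench. Origin: centre of its underside, on the bench. Dark grey, screwed to the bench (does not move).
- transformer: Transformer with a dark steel core and copper coil, 48 by 40 mm and 40 mm high, already sitting in a square tray (outside 70 by 62 mm, rim 12 mm high): to be left alone. Origin: centre of its underside; z up. Loose, 0.35 kg.
There are look-alikes about, which are no part of the job. Of the things that look like the post_holder, take the one that is farthest to the robot's left at the start. What is shaped like the long_tray but blue is not meant.

How it is judged (in metres and radians):
At the end, for the whole second after the job is handed in: Each part in its own holder, within 12 mm of its centre, underside at most 3 mm above its floor, upright within 0.1 rad, released, at rest; heat sink along the tray within 0.3 rad, either way round; the transformer in the square tray upright, within 15 mm of its start (horizontal distance between toroid and post_holder below 0.012 m and z of toroid in the frame of post_holder below 0.009 m and angle between each of toroid, large_can, small_can, heat_sink's own z axis and vertical below 0.1 rad and linear speed of each of toroid, large_can, small_can, heat_sink below 0.02 m/s and contact force between each of toroid, large_can, small_can, heat_sink and the fingers below 0.05 N and horizontal distance between large_can and wide_cup below 0.012 m and z of large_can in the frame of wide_cup below 0.007 m and horizontal distance between small_can and narrow_cup below 0.012 m and z of small_can in the frame of narrow_cup below 0.007 m and horizontal distance between heat_sink and long_tray below 0.012 m and z of heat_sink in the frame of long_tray below 0.007 m and angle between the x axis of heat_sink and the x axis of long_tray, either way round below 0.3 rad and distance of transformer from where it was at the start of the episode below 0.015 m and angle between transformer's own z axis and vertical below 0.15 rad); the robot touches nothing.
It fails at once if the ring transformer is dropped: it falls freely, out of the fingers, faster than 0.7 m/s (about 25 mm of fall) (contact force between toroid and the fingers below 0.01 N and linear speed of toroid above 0.7 m/s).
It fails at once if the large capacitor is dropped: it falls freely, out of the fingers, faster than 0.7 m/s (about 25 mm of fall) (contact force between large_can and the fingers below 0.01 N and linear speed of large_can above 0.7 m/s).
It fails at once if the small capacitor is dropped: it falls freely, out of the fingers, faster than 0.7 m/s (about 25 mm of fall) (contact force between small_can and the fingers below 0.01 N and linear speed of small_can above 0.7 m/s).
It fails at once if the heat sink is dropped: it falls freely, out of the fingers, faster than 0.7 m/s (about 25 mm of fall) (contact force between heat_sink and the fingers below 0.01 N and linear speed of heat_sink above 0.7 m/s).
It fails at once if the transformer in the square tray is pushed more than 15 mm from its place or tipped (distance of transformer from where it was at the start of the episode above 0.015 m or angle between transformer's own z axis and vertical above 0.15 rad).
It also fails if it takes over 109 s, if anything falls off the work surface, if the arm or the gripper's body presses on something with over 40 N, if the wrist force passes 120 N, or if a joint passes its speed limit or range.

## Working session

There is one attempt and no reset: what is moved stays moved. The work goes in short steps, Python scripts to look and compute and a tool call to move; the robot and the scene stay as the last step left them, time stands still between calls to the robot, and variables do not carry over. Pictures are saved under pics/ and viewed, at most 14 in all, crops included, and the job is handed in when it is done.

Besides the shell and the picture viewer there is one more tool, called after "Call:" as name(argument=value, ...), one argument or row to a line, values as JSON. step_arm: Moves the arm, as the interface text tells. Its arguments: {"type":"object","properties":{"plan":{"type":"array","items":{"type":"array","items":{"type":"number","minimum":-1,"maximum":1}}}},"required":["plan"]}

```bash
mkdir -p pics; ls; cat > h.py <<'E'
import numpy as np, cv2
from scipy.spatial.transform import Rotation as R
from workcell import get_obs, vision, ctrl
def grab(name):
    o=get_obs(); im=vision.get_image(name)
    if name=="wrist":
        T=np.eye(4); T[:3,:3]=R.from_rotvec(o["orientation"]).as_matrix(); T[:3,3]=o["ee_pos"]
        im["T"]=T@im["T_tool_cam"]
    return im
def save(im,fn): cv2.imwrite("pics/"+fn,im["pixels"][:,:,::-1])
def world(im):
    """world xyz of every pixel from depth"""
    v,u=np.mgrid[:400,:640].astype(float)
    K=np.array([[im["fx"],0,im["cx"]],[0,im["fy"],im["cy"]],[0,0,1]])
    xd=(u-im["cx"])/im["fx"]; yd=(v-im["cy"])/im["fy"]; x,y=xd.copy(),yd.copy()
    for _ in range(15):
        s=1+im["k1"]*(x*x+y*y); x,y=xd/s,yd/s
    d=im["depth"]; P=np.stack([x*d,y*d,d,np.ones_like(d)],-1)@im["T"].T
    P=P[...,:3]; P[d<=0]=np.nan
    return P
E
python3 - <<'E'
from h import *
o=get_obs(); print({k:np.round(v,3) for k,v in o.items()})
for n in("scene","side","wrist"):
    im=grab(n); save(im,n+"0.png"); np.savez("/tmp/%s0.npz"%n,**{k:v for k,v in im.items()})
    print(n,im["fx"],im["k1"],np.round(im["T"],3).tolist(), (im["depth"]>0).mean())
E
```

```text
pics
{'t': np.float64(0.0), 'qpos': array([-0.019,  0.424,  1.631, -0.   ,  1.089, -0.019]), 'qvel': array([ 0.001, -0.   ,  0.001, -0.001, -0.   ,  0.001]), 'joint_torque': array([ 1.0000e-03, -5.4462e+01, -2.7367e+01,  6.4000e-02,  2.3000e-02,
       -0.0000e+00]), 'ee_pos': array([6.24443e+02, 2.40000e-02, 2.21946e+02]), 'orientation': array([-2.221e+00, -2.221e+00,  2.000e-03]), 'ft_force': array([-0.1  , -0.046,  0.161]), 'moment': array([-0.02 , -0.015, -0.032]), 'grasp_force': np.float64(0.0), 'width': np.float64(87.741)}
scene 380.7058380649318 -0.09187371127806115 [[0.819, 0.462, -0.34, 977.487], [0.573, -0.653, 0.494, -758.3], [0.006, -0.6, -0.8, 1103.726], [0.0, 0.0, 0.0, 1.0]] 0.99601953125
side 503.1475461760236 -0.13611888476337308 [[-0.992, -0.091, 0.087, 395.38], [-0.125, 0.69, -0.713, 943.585], [0.005, -0.718, -0.696, 1100.473], [0.0, 0.0, 0.0, 1.0]] 0.9958359375
wrist 289.05028660648424 -0.03301325624700185 [[1.0, 0.001, -0.001, 624.072], [0.001, -0.968, -0.249, 68.83], [-0.002, 0.249, -0.968, 383.698], [0.0, 0.0, 0.0, 1.0]] 0.96049609375
```

View pics/scene0.png

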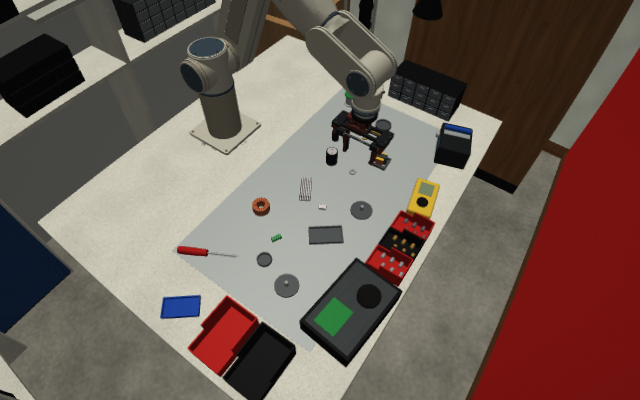

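View pics/side0.png

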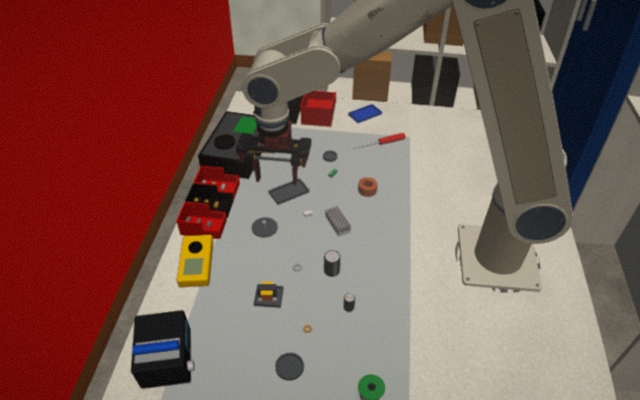

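Candidates: the post_holder could be scene (361,210) or (286,286). The round dish at scene (383,126) / side (290,366) is probably the wide cup. The ring is copper at scene (261,206) and green at (348,97). The long tray is grey at (325,235) and blue at (180,307). The small dish at (264,259) is the narrow cup. "Farthest left" means largest y. Next I'll measure from both views and check in an ortho crop.

```bash
cat > ortho.py <<'E'
from h import *
def ortho(im,x0,x1,y0,y1,s,z=0.):
    """top view on plane z: rows = x descending, cols = y descending (robot looking up the picture)"""
    X,Y=np.meshgrid(np.arange(x1,x0,-s),np.arange(y1,y0,-s),indexing="ij")
    P=np.stack([X,Y,np.full_like(X,z),np.ones_like(X)],-1)@np.linalg.inv(im["T"]).T
    x,y=P[...,0]/P[...,2],P[...,1]/P[...,2]; q=1+im["k1"]*(x*x+y*y)
    return cv2.remap(im["pixels"][:,:,::-1].copy(),(x*q*im["fx"]+im["cx"]).astype(np.float32),(y*q*im["fy"]+im["cy"]).astype(np.float32),cv2.INTER_LINEAR)
E
python3 - <<'E'
from ortho import *
out=[];
for n in("scene","side"):
    im=dict(np.load("/tmp/%s0.npz"%n)); 
    P=world(im); 
    g=np.zeros((600,1000),np.uint8); H=np.zeros((600,1000))
    m=np.isfinite(P[...,2])&(P[...,2]>3)&(P[...,2]<120)&(P[...,0]>330)&(P[...,0]<900)&(abs(P[...,1])<450)
    b=np.isfinite(P[...,2])&(abs(P[...,2])<8)&(P[...,0]>400)&(P[...,0]<800)&(abs(P[...,1])<300)
    print(n,"bench z med",np.median(P[b][:,2]))
    k,l,st,c=cv2.connectedComponentsWithStats(m.astype(np.uint8))
    for i in range(1,k):
        if st[i,4]<25: continue
        q=P[l==i]; top=np.percentile(q[:,2],90); t=q[q[:,2]>top-4]
        print(np.round(c[i]),st[i,4],"z90 %.1f zmax %.1f"%(top,q[:,2].max()),"xy mid",np.round((q.max(0)+q.min(0))[:2]/2),"ext",np.round(np.ptp(q,0)[:2]),"topmid",np.round((t.max(0)+t.min(0))[:2]/2),"ext",np.round(np.ptp(t,0)[:2]))
    out.append(ortho(im,330,880,-400,450,2.2))
pic=np.hstack(out)
for i in range(0,2):
  for y in(400,200,0,-200): cv2.putText(pic,"y%d"%y,(int((450-y)/2.2)+i*out[0].shape[1],10),0,.35,(0,0,255))
for x in(800,600,400): cv2.putText(pic,"x%d"%x,(0,int((880-x)/2.2)),0,.35,(0,0,255))
cv2.imwrite("pics/ortho0.png",pic); print(pic.shape)
E
```

```text
scene bench z med -0.30626720092550386
[349. 100.] 52 z90 52.6 zmax 57.6 xy mid [345. 421.] ext [26. 40.] topmid [345. 428.] ext [25. 16.]
[383. 124.] 111 z90 11.9 zmax 14.4 xy mid [524. 406.] ext [73. 78.] topmid [530. 398.] ext [59. 63.]
[452. 146.] 1267 z90 95.6 zmax 118.9 xy mid [821. 388.] ext [157. 123.] topmid [822. 396.] ext [126. 108.]
[334. 137.] 54 z90 39.1 zmax 44.6 xy mid [400. 210.] ext [44. 29.] topmid [409. 202.] ext [25.  7.]
[331. 156.] 196 z90 62.4 zmax 66.6 xy mid [464. 101.] ext [43. 51.] topmid [464.  98.] ext [43. 43.]
[382. 161.] 195 z90 42.6 zmax 51.3 xy mid [628. 218.] ext [53. 88.] topmid [625. 206.] ext [42. 40.]
[305. 189.] 255 z90 32.4 zmax 35.9 xy mid [465. -69.] ext [ 87. 109.] topmid [466. -76.] ext [75. 92.]
[376. 267.] 6053 z90 74.1 zmax 87.8 xy mid [ 819. -110.] ext [162. 679.] topmid [ 827. -344.] ext [147. 212.]
[260. 206.] 261 z90 32.4 zmax 37.3 xy mid [ 380. -230.] ext [76. 74.] topmid [ 386. -232.] ext [61. 58.]
[362. 210.] 235 z90 9.0 zmax 29.6 xy mid [681. -32.] ext [79. 83.] topmid [678. -35.] ext [73. 77.]
[322. 207.] 31 z90 13.2 zmax 14.5
[... 2562 characters left out ...]
z90 5.3 zmax 8.3 xy mid [576. 260.] ext [28. 42.] topmid [576. 260.] ext [28. 42.]
[165. 333.] 2146 z90 101.3 zmax 119.3 xy mid [822. 371.] ext [155. 159.] topmid [828. 428.] ext [116.  44.]
[364. 318.] 43 z90 4.8 zmax 5.4 xy mid [365. 245.] ext [38. 29.] topmid [365. 245.] ext [38. 29.]
[305. 326.] 42 z90 7.2 zmax 9.1 xy mid [513. 283.] ext [37. 37.] topmid [513. 283.] ext [37. 37.]
[233. 336.] 25 z90 6.2 zmax 7.5 xy mid [684. 336.] ext [15. 31.] topmid [684. 336.] ext [15. 31.]
[289. 366.] 515 z90 12.4 zmax 17.3 xy mid [531. 396.] ext [74. 86.] topmid [532. 399.] ext [67. 69.]
[368. 381.] 205 z90 54.1 zmax 56.9 xy mid [351. 422.] ext [43. 55.] topmid [350. 433.] ext [39. 33.]
(250, 774, 3)
```

View pics/ortho0.png

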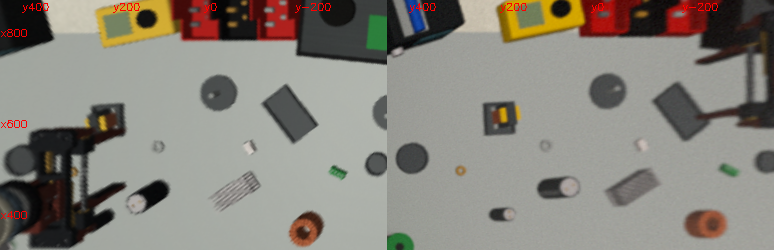

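Both views agree within about 2 mm. The right-hand look-alike base is at y≈-410, so the post_holder is the one at (681,-33). The blue tray is rejected. Next come refined centres, yaws and one close crop.

```bash
python3 - <<'E'
from ortho import *
parts={"toroid":(386,-232,24,40,50),"large":(464,99,56,70,40),"small":(410,214,40,55,30),"sink":(466,-73,20,40,65)}
hold={"post":(681,-33,6,55),"wide":(530,398,12,50),"narrow":(523,-382,12,40),"tray":(634,-191,12,80),"post2":(634,-408,6,55)}
for n in("scene","side"):
    im=dict(np.load("/tmp/%s0.npz"%n)); P=world(im); v,u=np.mgrid[:400,:640]
    for k,(x,y,a,b,r) in parts.items():
        m=np.isfinite(P[...,2])&(P[...,2]>a)&(P[...,2]<b)&(np.hypot(P[...,0]-x,P[...,1]-y)<r)
        q=P[m]
        if len(q)<10: print(n,k,len(q)); continue
        c=cv2.minEnclosingCircle(q[:,:2].astype(np.float32)); rc=cv2.minAreaRect(q[:,:2].astype(np.float32))
        print(n,k,len(q),"mean",np.round(q.mean(0),1),"circ",np.round(c[0],1),round(c[1],1),"rect",np.round(rc[0],1),np.round(rc[1],1),round(rc[2],1))
    for k,(x,y,z,r) in hold.items():
        s=.5; o=ortho(im,x-r,x+r,y-r,y+r,s,z); g=o.max(2)
        t,m=cv2.threshold(g,0,255,cv2.THRESH_BINARY_INV+cv2.THRESH_OTSU)
        cs,_=cv2.findContours(m,cv2.RETR_EXTERNAL,cv2.CHAIN_APPROX_NONE); 
        cc=max(cs,key=cv2.contourArea); f=lambda p:np.round([x+r-p[1]*s,y+r-p[0]*s],1)
        e=cv2.fitEllipse(cc); rc=cv2.minAreaRect(cc)
        print(n,k,"thr",t,"ell",f(e[0]),np.round(np.array(e[1])*s,1),"rect",f(rc[0]),np.round(np.array(rc[1])*s,1),round(rc[2],1))
im=dict(np.load("/tmp/scene0.npz"))
a=cv2.resize(ortho(im,330,750,-450,100,1),None,fx=1,fy=1)
cv2.imwrite("pics/crop1.png",a)
E
```

```text
scene toroid 172 mean [ 387.9 -233.3   29.9] circ [ 386.6 -231.7] 31.0 rect [ 385.8 -232.3] [58.8 58.3] 71.5
scene large 83 mean [465.3  97.8  60.9] circ [463.2  98. ] 22.5 rect [464.2  97.9] [42.9 41.3] 39.4
scene small 4
scene sink 125 mean [467.4 -77.6  29.6] circ [464.9 -75.8] 46.8 rect [465.9 -75.1] [40.3 92.6] 31.9
scene post thr 125.0 ell [678.3 -34.4] [77.9 80.9] rect [678.2 -34.8] [78.5 80.5] 90.0
scene wide thr 104.0 ell [526.1 385. ] [ 86.6 110. ] rect [530.2 394.2] [99.5 91.5] 90.0
scene narrow thr 128.0 ell [ 525.  -382.4] [49.9 55. ] rect [ 525.  -382.3] [49.5 55.9] 41.2
scene tray thr 127.0 ell [ 634.  -192.9] [ 80.9 138.6] rect [ 633.9 -192.8] [115.4  72. ] 51.9
scene post2 thr 134.0 ell [ 635.8 -410.4] [77.6 79.4] rect [ 635.9 -410.4] [77.1 80.3] 45.0
side toroid 194 mean [ 388.2 -227.1   32.2] circ [ 384.9 -229.7] 32.8 rect [ 388.4 -228.6] [53.7 63.8] 6.9
side large 192 mean [463.9 103.   62.4] circ [464.3 100.4] 23.4 rect [464.8 100.6] [42.5 44.7] 5.4
side small 90 mean [409.9 216.9  45.5] circ [409.6 214.8] 14.7 rect [409.3 215.5] [27.4 25.8] 74.7
side sink 369 mean [465.  -70.2  29.6] circ [465.9 -72.2] 49.6 rect [465.9 -73.7] [43.  94.9] 29.7
side post thr 118.0 ell [678.9 -29.1] [77.1 81.2] rect [679.  -29.3] [76.7 81.3] 69.1
side wide thr 111.0 ell [531.2 401.8] [67.4 71.9] rect [531.2 401.8] [67.5 71.5] 90.0
side narrow thr 118.0 ell [ 523.8 -373.5] [50.  62.2] rect [ 523.5 -373.8] [50.  60.5] 90.0
side tray thr 116.0 ell [ 631.8 -193.2] [ 99.8 143.8] rect [ 641.2 -198.3] [123.3 107.8] 51.4
side post2 thr 98.0 ell [ 640.9 -411.4] [101.2 124.1] rect [ 643.3 -407.7] [109.5  91.5] -0.0
```

View pics/crop1.png

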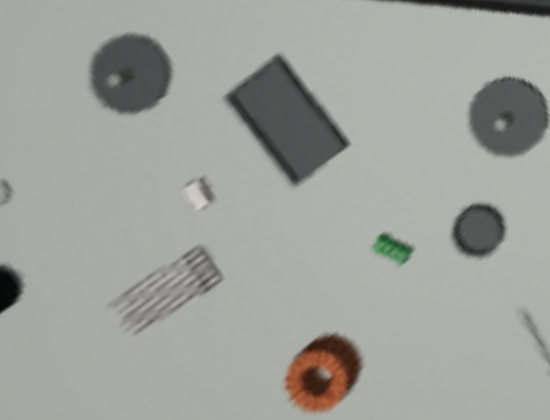

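The crop shows the copper ring at (318,378), the sink at (168,290), the grey tray at (288,120), the narrow cup at (479,229), the left post base at (131,74) and the right one at (508,117). I take the left base, at y≈-32. The sink's short axis is ≈31° and the tray's long axis ≈38°. I start with the sink, hovering and re-measuring.

Call:
step_arm(
  plan=[
    [1, -0.3, -0.63, 0.33, 0, 0, 0],
    [1, -0.3, -0.63, 0.33, 0, 0, 0],
    [1, -0.3, -0.63, 0.33, 0, 0, 0],
    [1, -0.3, -0.63, 0.33, 0, 0, 0],
    [1, -0.28, -0.65, 0.32, 0, 0, 0],
    [1, 0, 0, 0, 0, 0, -0.9],
    [1, 0, 0, 0, 0, 0, -0.9],
    [1, 0, 0, 0, 0, 0, -0.9],
    [1, 0, 0, 0, 0, 0, -0.9],
    [1, 0, 0, 0, 0, 0, -0.91],
    [1, 0, 0, 0, 0, 0, 0],
    [1, 0, 0, 0, 0, 0, 0],
  ],
)

```text
t: 1.65
ee_pos: [466.4, -74.0, 140.6]
orientation: [-1.55, -2.733, 0.0]
ft_force: [0.3, -0.4, -0.2]
width: 87.7
grasp_force: 0.0
```

```bash
cat >> h.py <<'E'
def pose():
    o=get_obs(); M=R.from_rotvec(o["orientation"]).as_matrix(); psi=np.arctan2(M[1,1],M[0,1])
    print("t %.2f"%o["t"],"tcp",np.round(o["ee_pos"],1),"psi %.2f deg"%np.degrees(psi),"tilt %.2f"%np.degrees(np.arccos(-M[2,2])),"w %.1f g %.1f"%(o["width"],o["grasp_force"]),"F",np.round(o["ft_force"],1),"q6 %.2f"%o["qpos"][5]); return o,M
def go(x,y,z):
    o,M=pose(); d=M.T@(np.array([x,y,z])-o["ee_pos"])/50; print("units xyz",np.round(d,3))
def roi(im,x,y,z0,z1,r):
    P=world(im); m=np.isfinite(P[...,2])&(P[...,2]>z0)&(P[...,2]<z1)&(np.hypot(P[...,0]-x,P[...,1]-y)<r); q=P[m]
    if len(q)<10: print("few",len(q)); return
    p=q[:,:2].astype(np.float32); c=cv2.minEnclosingCircle(p); rc=cv2.minAreaRect(p)
    print(len(q),"mean",np.round(q.mean(0),1),"z95 %.1f"%np.percentile(q[:,2],95),"circ",np.round(c[0],1),round(c[1],1),"rect",np.round(rc[0],1),np.round(rc[1],1),round(rc[2],1))
E
python3 - <<'E'
from h import *
pose(); im=grab("wrist"); save(im,"w1.png"); roi(im,466,-74,20,40,65); go(466,-74,12)
E
```

```text
t 1.65 tcp [466.4 -74.  140.6] psi 30.89 deg tilt 0.01 w 87.7 g 0.0 F [ 0.3 -0.4 -0.2] q6 -0.72
1845 mean [464.4 -68.8  30.9] z95 32.6 circ [465.8 -70.3] 49.2 rect [465.4 -70.6] [39.6 90.4] 31.9
t 1.70 tcp [466.5 -74.  140.6] psi 30.91 deg tilt 0.00 w 88.2 g 0.0 F [ 0.1  0.1 -0.3] q6 -0.72
units xyz [ 0.004 -0.008  2.573]
```

View pics/w1.png

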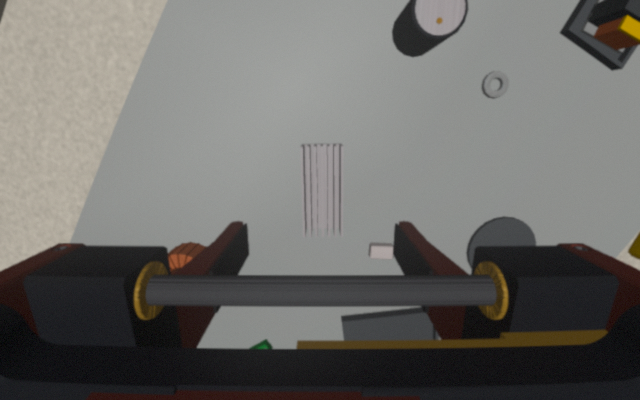

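The wrist view shows the sink centred between the fingers (322,190), 90×40 mm, top at z≈32. Descend and grip.

Call:
step_arm(
  plan=[
    [1, 0.05, 0, 0.6, 0, 0, -0.1],
    [1, 0, 0, 0.6, 0, 0, 0],
    [1, 0, 0, 0.6, 0, 0, 0],
    [1, 0, 0, 0.5, 0, 0, 0],
    [1, 0, 0, 0.26, 0, 0, 0],
    [1, 0, 0, 0, 0, 0, 0],
    [-1, 0, 0, 0, 0, 0, 0],
    [-1, 0, 0, 0, 0, 0, 0],
    [-1, 0, 0, 0, 0, 0, 0],
    [-1, 0, 0, 0, 0, 0, 0],
    [-1, 0, 0, 0, 0, 0, 0],
  ],
)

```text
t: 3.08
ee_pos: [465.3, -71.8, 12.8]
orientation: [1.53, 2.743, 0.0]
ft_force: [1.5, 1.2, 0.1]
width: 41.2
grasp_force: 0.6
```

Call:
step_arm(
  plan=[
    [-1, 0, 0, 0, 0, 0, 0],
    [-1, 0, 0, 0, 0, 0, 0],
    [-1, 0, 0, -0.2, 0, 0, 0],
    [-1, 0, 0, -0.4, 0, 0, 0],
    [-1, 0, 0, -0.6, 0, 0, 0],
    [-1, 0, 0, -0.4, 0, 0, 0],
    [-1, 0, 0, 0, 0, 0, 0],
  ],
)

```text
t: 3.95
ee_pos: [466.1, -72.0, 94.1]
orientation: [1.529, 2.741, 0.002]
ft_force: [-0.5, 1.3, -1.8]
width: 39.8
grasp_force: 30.0
```

```bash
python3 - <<'E'
from h import *
pose(); im=grab("wrist"); save(im,"w2.png"); o=get_obs()["ee_pos"]
roi(im,o[0],o[1],o[2]+5,o[2]+35,65); go(634,-192,60)
E
```

```text
t 3.95 tcp [466.1 -72.   94.1] psi 31.70 deg tilt 0.18 w 39.8 g 30.0 F [-0.5  1.3 -1.8] q6 -0.73
6363 mean [459.9 -62.2 111.8] z95 122.0 circ [465.5 -71.5] 49.4 rect [465.8 -71.3] [60.1 91. ] 32.0
t 4.00 tcp [465.4 -71.9  93.2] psi 31.70 deg tilt 0.08 w 39.3 g 30.0 F [ 0.1  0.2 -1.8] q6 -0.73
units xyz [-3.815  1.606  0.669]
```

Call:
step_arm(
  plan=[
    [-1, -0.3, 0.13, 0, 0, 0, 0],
    [-1, -0.6, 0.25, 0, 0, 0, 0],
    [-1, -0.7, 0.3, 0, 0, 0, 0],
    [-1, -0.7, 0.3, 0, 0, 0, 0],
    [-1, -0.7, 0.3, 0, 0, 0, 0],
    [-1, -0.5, 0.2, 0, 0, 0, 0],
    [-1, -0.31, 0.12, 0, 0, 0, 0.5],
    [-1, 0, 0, 0, 0, 0, 0.9],
    [-1, 0, 0, 0, 0, 0, 1],
    [-1, 0, 0, 0, 0, 0, 1],
    [-1, 0, 0, 0, 0, 0, 1],
    [-1, 0, 0, 0, 0, 0, 1],
    [-1, 0, 0, 0, 0, 0, 1],
    [-1, 0, 0, 0, 0, 0, 1],
    [-1, 0, 0, 0, 0, 0, 1],
    [-1, 0, 0, 0, 0, 0, 1],
    [-1, 0, 0, 0, 0, 0, 1],
    [-1, 0, 0, 0, 0, 0, 1],
    [-1, 0, 0, 0, 0, 0, 0.75],
    [-1, 0, 0, 0, 0, 0, 0],
  ],
)

```text
t: 6.5
ee_pos: [633.3, -192.4, 91.2]
orientation: [-2.968, -1.027, 0.002]
ft_force: [-0.0, -0.1, -1.7]
width: 39.2
grasp_force: 30.0
```

```bash
python3 - <<'E'
from h import *
pose(); im=grab("wrist"); save(im,"w3.png"); np.savez("/tmp/w3.npz",**im)
roi(im,634,-192,8,18,80); go(634,-192,17)
E
```

```text
t 6.50 tcp [ 633.3 -192.4   91.2] psi -51.81 deg tilt 0.10 w 39.2 g 30.0 F [-0.  -0.1 -1.7] q6 0.59
839 mean [ 662.3 -155.    11.5] z95 12.6 circ [ 647.4 -174.8] 49.3 rect [ 647.5 -174.5] [76.  64.2] 37.9
t 6.55 tcp [ 633.3 -192.3   91.4] psi -51.75 deg tilt 0.08 w 39.7 g 30.0 F [ 0.2 -0.3 -0.8] q6 0.59
units xyz [0.016 0.007 1.488]
```

View pics/w3.png

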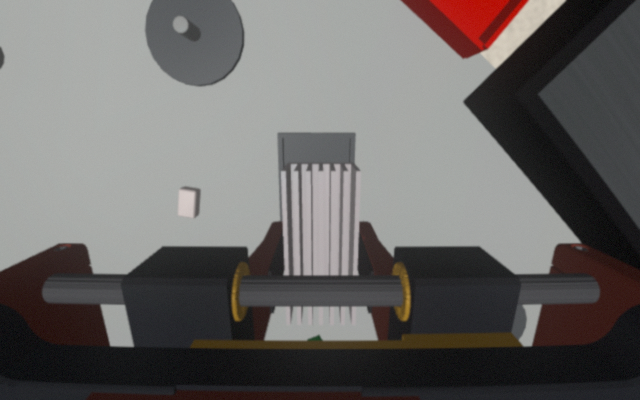

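The wrist view shows the sink over the tray, with the tray's rim at columns 278–355 and its far edge at row 132. The tray lies a few mm to the image left of the sink, so I'll check by plane intersection at z=12.

```bash
cat >> h.py <<'E'
def onplane(im,u,v,z):
    K=np.array([[im["fx"],0,im["cx"]],[0,im["fy"],im["cy"]],[0,0,1]])
    p=cv2.undistortPoints(np.array([[[u,v]]],float),K,np.array([im["k1"],0,0,0]))[0,0]
    d=im["T"][:3,:3]@[p[0],p[1],1]; c=im["T"][:3,3]; return (c+d*(z-c[2])/d[2])[:2]
E
python3 - <<'E'
from h import *
im=dict(np.load("/tmp/w3.npz")); g=im["pixels"].max(2).astype(int)
for r in(145,155): print(r,g[r,270:290],g[r,345:365])
print(g[122:142,316])
tcp=np.array([633.3,-192.4]); L=np.array([.787,.617]); S=np.array([.617,-.787])
for u,v in((278,145),(355,145),(316,132)):
    p=onplane(im,u,v,12)-tcp; print(u,v,"long %.1f short %.1f"%(p@L,p@S))
# sink top edges z = tcp+20
for u,v in((281,170),(361,170),(320,165)):
    p=onplane(im,u,v,91.3+20)-tcp; print("sink",u,v,"long %.1f short %.1f"%(p@L,p@S))
E
```

```text
145 [170 169 171 170 169 171 165 143 120 109 108 101  86  79  96 106 106 107
 106 105] [ 97  98 100  96  87  84  96 101  98 110 144 165 167 167 168 168 169 168
 166 167]
155 [168 170 171 170 171 170 169 157 128 109 106 104  92  81  97 102 103 105
 106 102] [ 99 100  99  95  85  89  98  99  99 117 155 169 166 169 168 166 168 170
 170 168]
[168 168 171 169 169 169 169 169 169 164 139 114 103 104 103 104 102 104
 104 101]
278 145 long 49.7 short -36.5
355 145 long 49.9 short 26.9
316 132 long 60.3 short -5.2
sink 281 170 long 45.1 short -20.9
sink 361 170 long 45.2 short 18.7
sink 320 165 long 47.6 short -1.6
```

Call:
step_arm(
  plan=[
    [-1, 0.02, -0.07, 0, 0, 0, 0],
    [-1, 0, 0, 0.3, 0, 0, 0],
    [-1, 0, 0, 0.4, 0, 0, 0],
    [-1, 0, 0, 0.3, 0, 0, 0],
    [-1, 0, 0, 0.2, 0, 0, 0],
    [-1, 0, 0, 0.14, 0, 0, 0],
    [-1, 0, 0, 0.08, 0, 0, 0],
    [-1, 0, 0, 0.04, 0, 0, 0],
    [-1, 0, 0, 0, 0, 0, 0],
    [-1, 0, 0, 0, 0, 0, 0],
  ],
)

```text
t: 7.8
ee_pos: [632.2, -188.6, 20.1]
orientation: [2.969, 1.027, 0.001]
ft_force: [-0.3, 0.5, -1.8]
width: 40.1
grasp_force: 30.0
```

Call:
step_arm(
  plan=[
    [-1, 0, 0, 0.03, 0, 0, 0],
    [-1, 0, 0, 0.02, 0, 0, 0],
    [-1, 0, 0, 0, 0, 0, 0],
  ],
)

```text
t: 8.18
ee_pos: [631.9, -188.5, 17.1]
orientation: [-2.969, -1.027, 0.0]
ft_force: [-1.0, 1.0, -0.9]
width: 39.6
grasp_force: 30.0
```

Call:
step_arm(
  plan=[
    [-1, 0, 0, 0.02, 0, 0, 0],
    [-1, 0, 0, 0, 0, 0, 0],
  ],
)

```text
t: 8.43
ee_pos: [632.0, -188.5, 16.8]
orientation: [2.969, 1.027, -0.0]
ft_force: [-1.9, 1.1, 5.7]
width: 40.2
grasp_force: 30.0
```

Call:
step_arm(
  plan=[
    [1, 0, 0, 0, 0, 0, 0],
    [1, 0, 0, 0, 0, 0, 0],
    [1, 0, 0, 0, 0, 0, 0],
    [1, 0, 0, 0, 0, 0, 0],
    [1, 0, 0, -0.3, 0, 0, 0],
    [1, 0, 0, -0.7, 0, 0, 0],
    [1, 0, 0, -0.8, 0, 0, 0],
    [1, -0.7, -0.4, -0.2, 0, 0, 0],
    [1, -0.8, -0.4, 0, 0, 0, 0],
    [1, -0.8, -0.4, 0, 0, 0, 0],
    [1, -0.8, -0.4, 0, 0, 0, 0],
    [1, -0.8, -0.4, 0, 0, 0, 0],
    [1, -0.48, -0.37, 0, 0, 0, 0.4],
    [1, 0, 0, 0, 0, 0, 1],
    [1, 0, 0, 0, 0, 0, 1],
    [1, 0, 0, 0, 0, 0, 1],
    [1, 0, 0, 0, 0, 0, 1],
    [1, 0, 0, 0, 0, 0, 1],
    [1, 0, 0, 0, 0, 0, 0.16],
    [1, 0, 0, 0, 0, 0, 0],
  ],
)

```text
t: 10.92
ee_pos: [386.8, -230.8, 116.7]
orientation: [3.141, 0.001, 0.001]
ft_force: [0.0, -0.2, 1.2]
width: 87.4
grasp_force: 0.0
```

```bash
python3 - <<'E'
from h import *
pose(); im=grab("wrist"); save(im,"w4.png")
roi(im,386.5,-231,22,40,50); go(386.5,-231,8)
for n in("scene","side"):
    i=grab(n); print(n); np.savez("/tmp/%s1.npz"%n,**i); roi(i,632,-188,20,45,65)
E
```

```text
t 10.93 tcp [ 386.8 -230.8  116.7] psi -89.96 deg tilt 0.05 w 87.4 g 0.0 F [ 0.  -0.2  1.2] q6 1.01
2838 mean [ 388.1 -227.6   31.3] z95 32.7 circ [ 386.8 -227.6] 30.4 rect [ 386.9 -227.7] [59.9 59.6] 22.5
t 10.97 tcp [ 386.7 -230.7  116.5] psi -89.97 deg tilt 0.03 w 87.8 g 0.0 F [0.7 1.1 0.4] q6 1.01
units xyz [-0.005  0.005  2.171]
scene
339 mean [ 632.5 -193.2   31.9] z95 37.0 circ [ 631.9 -192.1] 48.6 rect [ 631.4 -190.7] [88.7 44.6] 36.7
side
368 mean [ 630.  -186.2   33.9] z95 40.4 circ [ 630.2 -188.9] 48.8 rect [ 630.1 -190.6] [91.9 48.5] 36.7
```

View pics/w4.png

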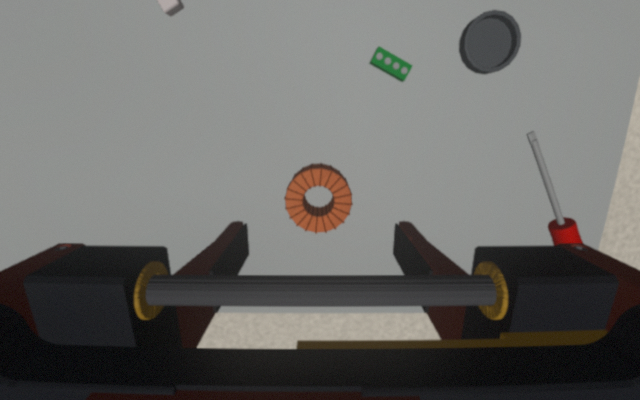

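Sink confirmed seated in the tray: top at about 36 mm, about 2 mm off centre. The wrist view shows the ring at (318,198), centred between the fingers. Descend and grip.

Call:
step_arm(
  plan=[
    [1, 0, -0.03, 0.6, 0, 0, 0],
    [1, 0, 0, 0.6, 0, 0, 0],
    [1, 0, 0, 0.5, 0, 0, 0],
    [1, 0, 0, 0.3, 0, 0, 0],
    [1, 0, 0, 0.2, 0, 0, 0],
    [1, 0, 0, 0, 0, 0, 0],
    [-1, 0, 0, 0, 0, 0, 0],
    [-1, 0, 0, 0, 0, 0, 0],
    [-1, 0, 0, 0, 0, 0, 0],
    [-1, 0, 0, 0, 0, 0, 0],
    [-1, 0, 0, 0, 0, 0, 0],
    [-1, 0, 0, 0, 0, 0, 0],
  ],
)

```text
t: 12.58
ee_pos: [386.7, -229.2, 6.6]
orientation: [3.141, -0.002, 0.001]
ft_force: [0.2, 1.7, 6.3]
width: 58.8
grasp_force: 30.0
```

Call:
step_arm(
  plan=[
    [-1, 0, 0, -0.2, 0, 0, 0],
    [-1, 0, 0, -0.5, 0, 0, 0],
    [-1, 0, 0, -0.6, 0, 0, 0],
    [-1, 0, 0, -0.4, 0, 0, 0],
    [-1, 0.25, -0.25, -0.1, 0, 0, 0],
    [-1, 0.6, -0.55, 0, 0, 0, 0],
    [-1, 0.75, -0.7, 0, 0, 0, 0],
    [-1, 0.75, -0.7, 0, 0, 0, 0],
    [-1, 0.75, -0.7, 0, 0, 0, 0],
    [-1, 0.7, -0.6, 0, 0, 0, 0],
    [-1, 0.45, -0.44, 0, 0, 0, 0],
    [-1, 0, 0, 0, 0, 0, 0],
    [-1, 0, 0, 0, 0, 0, 0],
  ],
)

```text
t: 14.2
ee_pos: [598.0, -32.6, 95.8]
orientation: [3.142, -0.001, -0.003]
ft_force: [0.3, -0.6, -2.9]
width: 59.0
grasp_force: 30.0
```

```bash
python3 - <<'E'
from h import *
o,M=pose(); im=grab("wrist"); save(im,"w5.png"); np.savez("/tmp/w5.npz",**im)
e=o["ee_pos"]; roi(im,679,-32,4,10,48); print("post");roi(im,679,-32,18,34,25); print("ring"); roi(im,e[0],e[1],e[2]+20,e[2]+34,31)
for n in("scene","side"):
    i=grab(n); np.savez("/tmp/%s2.npz"%n,**i); print(n,"post"); roi(i,679,-32,20,34,25)
E
```

```text
t 14.20 tcp [598.  -32.6  95.8] psi -90.05 deg tilt 0.11 w 59.0 g 30.0 F [ 0.3 -0.6 -2.9] q6 1.50
6725 mean [679.3 -28.3   5.7] z95 6.8 circ [678.2 -28.3] 39.2 rect [678.7 -28.2] [77.2 76.4] 0.6
post
197 mean [677.6 -28.3  27.4] z95 28.8 circ [677.7 -28.4] 5.9 rect [677.6 -28.1] [11.  10.7] 0.3
ring
5756 mean [608.2 -32.1 120.8] z95 122.1 circ [598.3 -32.5] 31.0 rect [600.  -31.6] [57.3 57.2] 40.6
scene post
11 mean [678.8 -32.9  25.1] z95 27.7 circ [677.8 -32.9] 6.2 rect [678.9 -32.8] [10.2  9.3] 9.0
side post
19 mean [678.1 -30.3  26.2] z95 29.9 circ [677.4 -31.2] 7.1 rect [677.7 -30.6] [10.9 12.5] 50.7
```

View pics/w5.png

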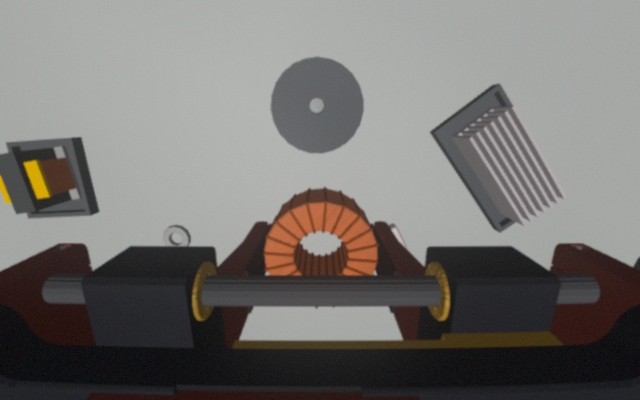

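The wrist view shows the post at (317,105) on its base and the ring held level with its hole at (321,245). Wrist, side and scene give y = -28.3, -30.6 and -32.9, so I use (678.2,-30.2). The hole has 8 mm of slack.

Call:
step_arm(
  plan=[
    [-1, 0.3, -0.05, 0, 0, 0, 0],
    [-1, 0.5, 0, 0, 0, 0, 0],
    [-1, 0.5, 0, 0, 0, 0, 0],
    [-1, 0.3, 0, 0.2, 0, 0, 0],
    [-1, 0, 0, 0.4, 0, 0, 0],
    [-1, 0, 0, 0.3, 0, 0, 0],
    [-1, 0, 0, 0.2, 0, 0, 0],
    [-1, 0, 0, 0.1, 0, 0, 0],
    [-1, 0, 0, 0.1, 0, 0, 0],
    [-1, 0, 0, 0.1, 0, 0, 0],
    [-1, 0, 0, 0, 0, 0, 0],
  ],
)

```text
t: 15.72
ee_pos: [679.2, -30.0, 26.0]
orientation: [-3.142, 0.002, 0.0]
ft_force: [0.1, -1.0, -3.6]
width: 58.7
grasp_force: 30.0
```

Post is in the hole with no side force.

Call:
step_arm(
  plan=[
    [-1, 0, 0, 0.1, 0, 0, 0],
    [-1, 0, 0, 0.08, 0, 0, 0],
    [-1, 0, 0, 0.05, 0, 0, 0],
    [-1, 0, 0, 0.02, 0, 0, 0],
    [-1, 0, 0, 0, 0, 0, 0],
  ],
)

```text
t: 16.35
ee_pos: [679.3, -30.0, 13.6]
orientation: [3.142, -0.002, -0.0]
ft_force: [0.2, -0.1, -3.7]
width: 58.9
grasp_force: 30.0
```

Call:
step_arm(
  plan=[
    [-1, 0, 0, 0.02, 0, 0, 0],
    [-1, 0, 0, 0, 0, 0, 0],
  ],
)

```text
t: 16.6
ee_pos: [679.3, -30.0, 12.7]
orientation: [-3.142, 0.002, -0.0]
ft_force: [-0.4, -0.8, -4.6]
width: 58.7
grasp_force: 30.0
```

Call:
step_arm(
  plan=[
    [-1, 0, 0, 0.02, 0, 0, 0],
    [-1, 0, 0, 0, 0, 0, 0],
  ],
)

```text
t: 16.85
ee_pos: [679.4, -30.0, 12.6]
orientation: [-3.142, 0.002, -0.0]
ft_force: [-4.3, 0.5, 5.6]
width: 59.0
grasp_force: 30.0
```

Call:
step_arm(
  plan=[
    [1, 0, 0, 0, 0, 0, 0],
    [1, 0, 0, 0, 0, 0, 0],
    [1, 0, 0, 0, 0, 0, 0],
    [1, 0, 0, 0, 0, 0, 0],
    [1, 0, 0, -0.35, 0, 0, 0],
    [1, 0, 0, -0.8, 0, 0, 0],
    [1, 0, 0, -0.8, 0, 0, 0],
    [1, -0.3, -0.2, -0.4, 0, 0, 0],
    [1, -0.7, -0.4, 0, 0, 0, 0],
    [1, -0.8, -0.5, 0, 0, 0, 0],
    [1, -0.8, -0.5, 0, 0, 0, 0],
    [1, -0.8, -0.5, 0, 0, 0, 0],
    [1, -0.6, -0.3, 0, 0, 0, 0],
    [1, -0.3, -0.19, 0, 0, 0, 0],
    [1, 0, 0, 0, 0, 0, 0],
    [1, 0, 0, 0, 0, 0, 0],
  ],
)

```text
t: 18.85
ee_pos: [466.0, 99.6, 129.7]
orientation: [-3.141, 0.002, -0.003]
ft_force: [0.4, 0.5, 0.8]
width: 87.8
grasp_force: 0.0
```

```bash
python3 - <<'E'
from h import *
o,M=pose(); im=grab("wrist"); save(im,"w6.png")
roi(im,464,99.5,55,70,40); go(464.3,99.5,20)
for n in("scene","side"):
    i=grab(n); print(n); roi(i,679,-31,25,55,40)
E
```

```text
t 18.85 tcp [466.   99.6 129.7] psi -90.08 deg tilt 0.11 w 87.8 g 0.0 F [0.4 0.5 0.8] q6 1.76
2108 mean [465.8 103.3  61.9] z95 63.2 circ [464.2 103.7] 22.5 rect [464.8 103.4] [42.9 43. ] 61.1
t 18.90 tcp [465.9  99.5 129.5] psi -90.10 deg tilt 0.08 w 87.6 g 0.0 F [-0.4  0.4 -0.9] q6 1.76
units xyz [-3.600e-02  1.000e-03  2.189e+00]
scene
202 mean [680.1 -35.6  34.8] z95 40.0 circ [678.6 -33.9] 31.5 rect [678.8 -33. ] [57.6 60.9] 56.0
side
288 mean [678.2 -27.8  36.8] z95 42.4 circ [679.4 -32.5] 34.4 rect [679.4 -31.6] [62.6 58.8] 88.8
```

Ring seated: top at about 38 mm, centred to within 1 mm by scene view. Now the large can.

Call:
step_arm(
  plan=[
    [1, -0.03, -0.03, 0.6, 0, 0, 0],
    [1, 0, 0, 0.6, 0, 0, 0],
    [1, 0, 0, 0.5, 0, 0, 0],
    [1, 0, 0, 0.3, 0, 0, 0],
    [1, 0, 0, 0.19, 0, 0, 0],
    [1, 0, 0, 0, 0, 0, 0],
    [-1, 0, 0, 0, 0, 0, 0],
    [-1, 0, 0, 0, 0, 0, 0],
    [-1, 0, 0, 0, 0, 0, 0],
    [-1, 0, 0, 0, 0, 0, 0],
    [-1, 0, 0, 0, 0, 0, 0],
    [-1, 0, 0, 0, 0, 0, 0],
    [-1, 0, 0, 0, 0, 0, 0],
  ],
)

```text
t: 20.62
ee_pos: [463.1, 101.3, 19.8]
orientation: [-3.142, 0.002, -0.0]
ft_force: [-1.2, 0.5, 4.2]
width: 43.6
grasp_force: 30.0
```

Call:
step_arm(
  plan=[
    [-1, 0, 0, -0.2, 0, 0, 0],
    [-1, 0, 0, -0.5, 0, 0, 0],
    [-1, 0, 0, -0.7, 0, 0, 0],
    [-1, 0, -0.2, -0.5, 0, 0, 0],
    [-1, 0, -0.5, -0.1, 0, 0, 0],
    [-1, 0, -0.8, 0, 0, 0, 0],
    [-1, 0, -0.9, 0, 0, 0, 0],
    [-1, 0, -0.9, 0, 0, 0, 0],
    [-1, 0, -0.9, 0, 0, 0, 0],
    [-1, 0, -0.9, 0, 0, 0, 0],
    [-1, 0, -0.6, 0, 0, 0, 0],
    [-1, 0, -0.26, 0, 0, 0, 0],
    [-1, 0, 0, 0, 0, 0, 0],
    [-1, 0, 0, 0, 0, 0, 0],
  ],
)

```text
t: 22.38
ee_pos: [463.1, 397.9, 119.6]
orientation: [3.141, -0.003, -0.001]
ft_force: [-0.3, -0.3, -1.5]
width: 43.5
grasp_force: 30.0
```

```bash
python3 - <<'E'
from ortho import *
o,M=pose(); e=o["ee_pos"]; im=grab("wrist"); save(im,"w7.png"); np.savez("/tmp/w7.npz",**im)
print("cup rim");roi(im,531,399,9,16,42); print("floor"); roi(im,531,399,1,7,29); print("can"); roi(im,e[0],e[1],e[2]+35,e[2]+48,25)
go(531,399,60)
for n in("scene","side"):
    i=grab(n); np.savez("/tmp/%s3.npz"%n,**i); print(n,"rim"); roi(i,531,399,9,17,42); print("can");roi(i,e[0],e[1],e[2]+36,e[2]+50,35)
E
```

```text
t 22.38 tcp [463.1 397.9 119.6] psi -90.11 deg tilt 0.07 w 43.5 g 30.0 F [-0.3 -0.3 -1.5] q6 2.26
cup rim
1022 mean [532.7 401.6  11.4] z95 12.7 circ [531.  401.7] 33.9 rect [531.2 401.8] [67.  66.7] 67.8
floor
3028 mean [531.6 399.7   3.7] z95 5.0 circ [531.  399.1] 28.9 rect [531.  399.8] [55.2 57.7] 89.9
can
4432 mean [473.1 398.8 161.5] z95 163.0 circ [466.4 398. ] 23.9 rect [466.3 399.5] [41.3 42.9] 50.0
t 22.43 tcp [463.2 397.9 119.6] psi -90.13 deg tilt 0.05 w 43.8 g 30.0 F [ 0.5 -0.  -1.4] q6 2.26
units xyz [ 1.356 -0.025  1.192]
scene rim
26 mean [532.2 390.7  11.6] z95 14.9 circ [529.3 394.3] 35.5 rect [531.9 397.1] [60.2 66. ] 15.8
can
30 mean [475.5 390.9 160.4] z95 163.1 circ [475.8 397.3] 23.2 rect [476.8 396.6] [43.8 19.6] 73.4
side rim
140 mean [532.1 401.5  11.7] z95 14.7 circ [531.4 398.7] 35.2 rect [532.3 399.4] [66.4 67.8] 66.3
can
few 0
```

View pics/w7.png

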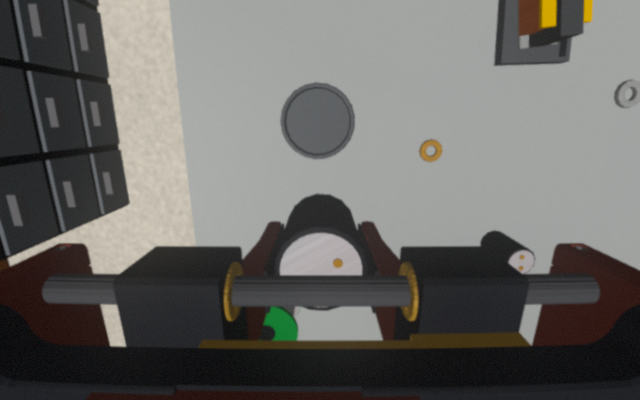

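The wrist view shows the cup at (318,120) and the can upright between the fingers at (322,265). Cup centre is (531.3,400).

Call:
step_arm(
  plan=[
    [-1, 0.3, -0.04, 0, 0, 0, 0],
    [-1, 0.5, 0, 0, 0, 0, 0],
    [-1, 0.4, 0, 0.2, 0, 0, 0],
    [-1, 0.13, 0, 0.4, 0, 0, 0],
    [-1, 0, 0, 0.5, 0, 0, 0],
    [-1, 0, 0, 0.4, 0, 0, 0],
    [-1, 0, 0, 0.2, 0, 0, 0],
    [-1, 0, 0, 0.1, 0, 0, 0],
    [-1, 0, 0, 0.06, 0, 0, 0],
    [-1, 0, 0, 0, 0, 0, 0],
    [-1, 0, 0, 0, 0, 0, 0],
  ],
)

```text
t: 23.9
ee_pos: [530.2, 401.5, 27.3]
orientation: [-3.141, 0.002, -0.001]
ft_force: [-0.4, 0.9, -1.1]
width: 43.5
grasp_force: 30.0
```

Call:
step_arm(
  plan=[
    [-1, 0, 0, 0.03, 0, 0, 0],
    [-1, 0, 0, 0.02, 0, 0, 0],
    [-1, 0, 0, 0, 0, 0, 0],
  ],
)

```text
t: 24.28
ee_pos: [529.7, 401.1, 24.1]
orientation: [3.141, -0.002, -0.0]
ft_force: [-0.8, -0.4, -1.1]
width: 43.5
grasp_force: 30.0
```

Call:
step_arm(
  plan=[
    [-1, 0, 0, 0.02, 0, 0, 0],
    [-1, 0, 0, 0, 0, 0, 0],
  ],
)

```text
t: 24.52
ee_pos: [529.9, 401.2, 23.9]
orientation: [3.142, -0.002, 0.0]
ft_force: [-1.6, -1.2, 4.3]
width: 44.0
grasp_force: 30.0
```

Call:
step_arm(
  plan=[
    [1, 0, 0, 0, 0, 0, 0],
    [1, 0, 0, 0, 0, 0, 0],
    [1, 0, 0, 0, 0, 0, 0],
    [1, 0, 0, 0, 0, 0, 0],
    [1, 0, 0, -0.3, 0, 0, 0],
    [1, 0, 0, -0.6, 0, 0, 0],
    [1, 0, 0, -0.7, 0, 0, 0],
    [1, 0, 0, -0.4, 0, 0, 0],
    [1, -0.3, 0.4, 0, 0, 0, 0],
    [1, -0.4, 0.7, 0, 0, 0, 0],
    [1, -0.5, 0.8, 0, 0, 0, 0],
    [1, -0.5, 0.8, 0, 0, 0, 0],
    [1, -0.4, 0.6, 0, 0, 0, 0],
    [1, -0.3, 0.41, 0, 0, 0, 0],
    [1, 0, 0, 0, 0, 0, 0],
    [1, 0, 0, 0, 0, 0, 0],
  ],
)

```text
t: 26.52
ee_pos: [410.7, 216.6, 123.7]
orientation: [-3.141, 0.002, -0.002]
ft_force: [0.4, 0.5, -0.1]
width: 87.4
grasp_force: 0.0
```

```bash
python3 - <<'E'
from h import *
o,M=pose(); im=grab("wrist"); save(im,"w8.png")
roi(im,410,215.5,40,54,30); go(410,216,18)
for n in("scene","side"):
    i=grab(n); print(n); roi(i,531,400,60,75,35)
E
```

```text
t 26.52 tcp [410.7 216.6 123.7] psi -90.08 deg tilt 0.10 w 87.4 g 0.0 F [ 0.4  0.5 -0.1] q6 2.03
794 mean [409.3 216.8  45.9] z95 47.3 circ [408.  216.8] 14.2 rect [408.5 216.8] [27.4 27.2] 42.9
t 26.57 tcp [410.7 216.7 123.5] psi -90.05 deg tilt 0.09 w 87.8 g 0.0 F [-0.1  1.1 -0.7] q6 2.03
units xyz [-0.018  0.016  2.111]
scene
66 mean [529.3 394.8  66. ] z95 70.3 circ [528.1 394.2] 23.1 rect [530.2 394. ] [37.1 43.2] 32.7
side
291 mean [531.4 401.5  66. ] z95 69.3 circ [531.  400.1] 22.9 rect [531.9 400.5] [40.9 44.7] 8.8
```

Large can seated: top at 66, centred. Small can grip.

Call:
step_arm(
  plan=[
    [1, -0.03, 0, 0.6, 0, 0, 0],
    [1, 0, 0, 0.6, 0, 0, 0],
    [1, 0, 0, 0.5, 0, 0, 0],
    [1, 0, 0, 0.3, 0, 0, 0],
    [1, 0, 0, 0.19, 0, 0, 0],
    [1, 0, 0, 0, 0, 0, 0],
    [-1, 0, 0, 0, 0, 0, 0],
    [-1, 0, 0, 0, 0, 0, 0],
    [-1, 0, 0, 0, 0, 0, 0],
    [-1, 0, 0, 0, 0, 0, 0],
    [-1, 0, 0, 0, 0, 0, 0],
    [-1, 0, 0, 0, 0, 0, 0],
    [-1, 0, 0, 0, 0, 0, 0],
    [-1, 0, 0, 0, 0, 0, 0],
    [-1, 0, 0, 0, 0, 0, 0],
  ],
)

```text
t: 28.55
ee_pos: [408.1, 215.8, 13.7]
orientation: [3.142, -0.002, -0.0]
ft_force: [-0.4, -1.0, 0.7]
width: 27.4
grasp_force: 30.0
```

Call:
step_arm(
  plan=[
    [-1, 0, 0, -0.2, 0, 0, 0],
    [-1, 0, 0, -0.5, 0, 0, 0],
    [-1, 0, 0, -0.7, 0, 0, 0],
    [-1, 0, 0.3, -0.5, 0, 0, 0],
    [-1, 0.04, 0.6, -0.1, 0, 0, 0],
    [-1, 0.05, 0.9, 0, 0, 0, 0],
    [-1, 0.05, 0.9, 0, 0, 0, 0],
    [-1, 0.05, 0.9, 0, 0, 0, 0],
    [-1, 0.05, 0.9, 0, 0, 0, 0],
    [-1, 0.05, 0.9, 0, 0, 0, 0],
    [-1, 0.05, 0.9, 0, 0, 0, 0],
    [-1, 0.05, 0.9, 0, 0, 0, 0],
    [-1, 0.05, 0.9, 0, 0, 0, 0],
    [-1, 0.05, 0.9, 0, 0, 0, 0],
    [-1, 0.05, 0.9, 0, 0, 0, 0],
    [-1, 0.05, 0.9, 0, 0, 0, 0],
    [-1, 0.1, 0.7, 0, 0, 0, 0],
    [-1, 0.1, 0.42, 0, 0, 0, 0],
    [-1, 0, 0, 0, 0, 0, 0],
    [-1, 0, 0, 0, 0, 0, 0],
  ],
)

```text
t: 31.05
ee_pos: [446.3, -379.2, 113.7]
orientation: [-3.141, 0.002, 0.001]
ft_force: [-0.0, -0.3, -0.6]
width: 27.6
grasp_force: 30.0
```

```bash
python3 - <<'E'
from h import *
o,M=pose(); e=o["ee_pos"]; im=grab("wrist"); save(im,"w9.png")
print("rim");roi(im,523,-380,9,16,32); print("floor"); roi(im,523,-380,1,7,20); print("can"); roi(im,e[0],e[1],e[2]+26,e[2]+36,25)
go(523.5,-380,60)
for n in("scene","side"):
    i=grab(n); print(n,"rim"); roi(i,523,-380,8,17,32); print("can");roi(i,e[0],e[1],e[2]+26,e[2]+40,25)
E
```

```text
t 31.05 tcp [ 446.3 -379.2  113.7] psi -90.06 deg tilt 0.06 w 27.6 g 30.0 F [-0.  -0.3 -0.6] q6 0.85
rim
765 mean [ 523.8 -376.7   11.5] z95 12.7 circ [ 522.7 -376.8] 24.9 rect [ 523. -377.] [49.  48.5] 44.9
floor
1496 mean [ 523.2 -379.     3.8] z95 5.1 circ [ 523. -380.] 20.0 rect [ 522.9 -378.8] [38.3 37.8] 42.4
can
2385 mean [ 451.  -378.4  145.6] z95 147.6 circ [ 454.7 -379.2] 22.7 rect [ 449.  -379.2] [45.1 23.3] 89.3
t 31.10 tcp [ 446.4 -379.   113.7] psi -90.04 deg tilt 0.06 w 27.4 g 30.0 F [-0.3  0.3 -0.7] q6 0.85
units xyz [1.543 0.02  1.073]
scene rim
58 mean [ 524.3 -382.7   11. ] z95 14.2 circ [ 523.3 -381.9] 24.8 rect [ 522.7 -381.7] [46.2 46.1] 57.3
can
48 mean [ 453.5 -378.7  145.7] z95 152.9 circ [ 455.5 -380.8] 21.0 rect [ 456.  -380.6] [18.1 38.6] 24.4
side rim
79 mean [ 523.3 -378.7   11.6] z95 15.5 circ [ 523.4 -379. ] 29.2 rect [ 523.9 -380.2] [49.3 55.8] 18.2
can
14 mean [ 447.7 -358.2  145. ] z95 152.0 circ [ 447.9 -361.6] 11.5 rect [ 447.5 -358.8] [22.8  9.1] 8.9
```

View pics/w9.png

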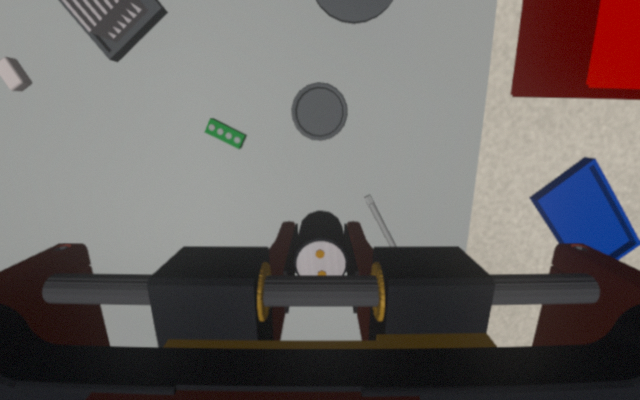

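The wrist view shows the cup at (320,110) and the can at (320,262). The cup is at about (523,-379), already aligned in y.

Call:
step_arm(
  plan=[
    [-1, 0.3, 0, 0, 0, 0, 0],
    [-1, 0.5, 0, 0, 0, 0, 0],
    [-1, 0.5, 0, 0.2, 0, 0, 0],
    [-1, 0.22, 0, 0.4, 0, 0, 0],
    [-1, 0, 0, 0.5, 0, 0, 0],
    [-1, 0, 0, 0.4, 0, 0, 0],
    [-1, 0, 0, 0.2, 0, 0, 0],
    [-1, 0, 0, 0.1, 0, 0, 0],
    [-1, 0, 0, 0.06, 0, 0, 0],
    [-1, 0, 0, 0, 0, 0, 0],
    [-1, 0, 0, 0, 0, 0, 0],
  ],
)

```text
t: 32.58
ee_pos: [523.2, -380.6, 21.3]
orientation: [3.141, -0.002, 0.001]
ft_force: [-0.3, -0.2, -0.4]
width: 27.9
grasp_force: 30.0
```

Call:
step_arm(
  plan=[
    [-1, 0, -0.02, 0.03, 0, 0, 0],
    [-1, 0, 0, 0.02, 0, 0, 0],
    [-1, 0, 0, 0, 0, 0, 0],
  ],
)

```text
t: 32.95
ee_pos: [522.9, -379.2, 18.1]
orientation: [-3.142, 0.002, 0.0]
ft_force: [0.3, -0.7, -0.0]
width: 27.6
grasp_force: 30.0
```

Call:
step_arm(
  plan=[
    [-1, 0, 0, 0.02, 0, 0, 0],
    [-1, 0, 0, 0, 0, 0, 0],
  ],
)

```text
t: 33.2
ee_pos: [523.0, -379.4, 17.7]
orientation: [3.141, -0.002, 0.0]
ft_force: [-1.4, 0.6, 5.5]
width: 27.4
grasp_force: 30.0
```

Call:
step_arm(
  plan=[
    [1, 0, 0, 0, 0, 0, 0],
    [1, 0, 0, 0, 0, 0, 0],
    [1, 0, 0, 0, 0, 0, 0],
    [1, 0, 0, 0, 0, 0, 0],
    [1, 0, 0, 0, 0, 0, 0],
    [1, 0, 0, -0.3, 0, 0, 0],
    [1, 0, 0, -0.7, 0, 0, 0],
    [1, 0, 0, -0.8, 0, 0, 0],
    [1, 0, 0, -0.8, 0, 0, 0],
    [1, 0, 0, -0.6, 0, 0, 0],
    [1, -0.7, -0.4, 0, 0, 0, 0],
    [1, -0.7, -0.7, 0, 0, 0, 0],
    [1, -0.3, -0.7, 0, 0, 0, 0],
    [1, 0, -0.4, 0, 0, 0, 0],
    [1, 0, 0, 0, 0, 0, 0],
  ],
)

```text
t: 35.08
ee_pos: [439.1, -268.8, 178.1]
orientation: [3.141, 0.001, 0.002]
ft_force: [-0.4, -0.1, -1.1]
width: 87.7
grasp_force: 0.0
```

```bash
python3 - <<'E'
from ortho import *
o,M=pose(); out=[]
T={"toroid":(678.5,-31,28,55,40),"large":(531,400,60,75,35),"small":(523,-379,42,58,28),"sink":(632,-190,24,45,65),"trafo":(622,209,36,60,45)}
for n in("scene","side"):
    i=grab(n)
    for k,v in T.items(): print(n,k,end=" "); roi(i,v[0],v[1],*v[2:])
    out.append(ortho(i,330,880,-430,450,2.2))
cv2.imwrite("pics/end.png",np.vstack(out)[:600,:800])
E
```

```text
t 35.08 tcp [ 439.1 -268.8  178.1] psi -89.97 deg tilt 0.10 w 87.7 g 0.0 F [-0.4 -0.1 -1.1] q6 1.00
scene toroid 188 mean [679.7 -35.3  35.5] z95 39.7 circ [679.  -32.2] 31.8 rect [679.2 -33.5] [60.7 57.7] 79.7
scene large 64 mean [529.5 394.9  65.7] z95 70.1 circ [528.2 396.5] 23.3 rect [529.2 394.2] [43.3 38.4] 54.3
scene small 62 mean [ 523.9 -384.1   48.6] z95 51.6 circ [ 522.3 -383.1] 15.5 rect [ 523.2 -383.9] [25.2 26.8] 35.2
scene sink 320 mean [ 631.9 -192.8   32.4] z95 36.9 circ [ 632.2 -192.6] 48.0 rect [ 631.6 -191.4] [88.9 43.8] 37.8
scene trafo 78 mean [621.9 203.9  40.9] z95 45.0 circ [620.8 204.3] 24.2 rect [620.4 205.5] [45.9 43. ] 27.8
side toroid 268 mean [678.5 -28.4  37.4] z95 42.4 circ [679.5 -31.4] 33.6 rect [679.  -31.7] [63.4 58.4] 85.3
side large 290 mean [531.3 401.3  66.1] z95 69.4 circ [531.  400.2] 22.9 rect [531.2 400.2] [44.  43.1] 63.2
side small 51 mean [ 522.3 -377.9   50.1] z95 56.1 circ [ 525.3 -380.2] 16.7 rect [ 522.3 -381.8] [23.7 30.8] 7.2
side sink 336 mean [ 630.5 -187.2   34.9] z95 40.3 circ [ 632.5 -191.9] 48.4 rect [ 631.9 -191.3] [89.4 49.1] 38.2
side trafo 205 mean [621.  209.4  41.8] z95 46.6 circ [621.6 207.7] 25.5 rect [621.2 208.7] [48.8 40.4] 8.7
```

View pics/end.png

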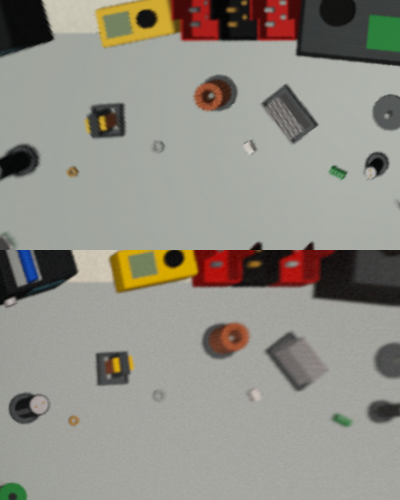

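The final top views show all four parts in their own holders: ring (208,96), sink (290,113), large can (20,160) and small can (373,168). Tops are at about 38, 36, 66 and 50 mm, which fits parts fully down, and the transformer at (105,120) has not moved. Hand in.

```bash
python3 -c "
from workcell import ctrl; print(ctrl.close_job())"
```

```text
the job is handed in; nothing more can be done
None
```

All four parts are down and released in their own holders and the transformer hasn't moved, by my last camera check at about 35 s of the 109 s allowed; I've handed the job in, but it returned no verdict.

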